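Stack the keyed praline tray in the delivery carrier and clamp it down

ROBOT

A 6-joint arm with a two-finger parallel gripper is mounted at the origin on a cart in front of the work surface, level with it; the furniture and walls round the work are solid. World frame = base frame: x ahead of the robot, y to its left, z up, the work surface at z = 0. Lengths are in m, angles in rad, forces in N, time in s.
With the tool pointing down it reaches from about 0.4 to 0.925 m from the base axis. Payload 3.4 kg.
Tool frame: the origin (TCP) lies at the very end of the fingers, on their centre line; the grasp point (between the pads) lies manip.pinch_z behind it (manip.pinch_z is the distance from the TCP to the grasp point, in m); z points along the fingers, y is the line along which they close (so a half turn about z gives the same grasp; the last joint's range is limited). The gripper opens to 85 mm and grips with 20 to 120 N. Pads are 22 mm wide; open, the fingers measure 114 mm over their backs; the gripper's body (76 mm by 85 mm) begins 54 mm behind the grasp point. The pads swing forward as they close: fully open they stand 13 mm farther back than shut.
Start: joints at [-1.288, 0.307, 1.506, -0, 1.328, -0.073], TCP at [0.201, -0.539, 0.231] pointing down, gripper open.
Joint ranges: [-3.12, 3.12], [-1.05, 2.28], [0.14, 2.33], [-1.42, 4.57], [0.1, 2.73], [-2.68, 2.68]. Speed limits (rad/s): [2.57, 2.57, 3.14, 3.14, 3.14, 3.14].

INTERFACE

Orientations are given as a unit quaternion [x, y, z, w].
In Python, from bench import manip, eyes gives the robot as it stands.
- The arm moves only by the tool step_arm, never from a script. Its argument "commands" is text: rows parted by semicolons, each of 4 numbers parted by spaces: the shift along the world's x, y, z in m, then the turn about the world's z in degrees. A call has 1 to 5 rows; each row shifts and turns the commanded pose from where the row before left it; what a row does not reach is not made up. A row lasts 1/10 s, in which the tool goes at most 50 mm and 8.59 degrees, less where a joint would pass 70% of its speed; a pose out of reach is approached as far as the arm can. A call with a gripper value outside its range is refused whole. "grip" is the finger opening in m, from 0 to 0.0854, set as the call begins (left out, the last holds). The fingers move at their own pace and stop on an object; "squeeze" is the grip in N (left out, the last holds). Time passes only in rows, so rows that do not move let the fingers close. It gives the time, the measured TCP pose, the force, the opening and the grip force at its end, in the units of the state.
- manip.state(): the state, without advancing time (a new reading comes with each control period).
- eyes.camera(name): name is "side" or "top" or "wrist"; returns the picture (400x640x3 uint8, blue, green, red); there is no depth.
- eyes.get_calibration(name): a dict with "fov_y" (degrees; the focal length in pixels is half the picture's height over the tangent of half this angle, whatever the lens; pixels are square), "cx", "cy" (the principal point, pixels), "R" (3x3) and "t" (3): a world point X has camera coordinates R X + t; the wrist camera has in their place "T_tool_cam" (4x4, takes a point from camera to tool coordinates, whose origin is the TCP and whose axes are the flange's). Camera axes: x right, y down, z forward; pixel columns grow to the right and rows downward; lengths in m; the calibration is good to about 2 mm. A picture is of the moment at which its call begins: read the wrist's pose just before it. get_calibration takes no time and is no camera call.
- manip.close_job(): hands the job in; it is judged then, once.
The state is a dict: "t": time; "qpos": joint angles; "joint_vel": joint speeds; "effort": joint torques, N m; "position": TCP position; "orientation": TCP orientation; "wrist_force": force on the tool from outside, world axes, zero at the start; "moment": the same for the moment, N m; "opening": finger opening in m; "grip_force": force on a finger pad.
Only numpy, scipy, OpenCV 4.12 (cv2) and the standard library are available. Lean on these libraries where they do the work, as an engineer would, in place of code of your own. Each camera call takes 0.05 s, during which the arm holds its last target. There are 200 camera calls.

TASK

Set the loose praline tray on top of the one in the delivery carrier, turned so that its notch drops over the steel key and it sits flush, lowering it on rather than dropping it. Then push the toggle clamp's handle down past centre so that it stays down and its pad holds the stack. Leave the things round about where they stand.

Things in the scene. Friction and masses are not known exactly. Their poses are not given: they have to be found in the camera images.
- tray_mid (a point): Centre of the loose praline tray, half-way up. A milled beech block 180 mm long, 64 mm wide, 34 mm high, 0.3 to 0.5 kg, standing on the counter, well of pralines upward; take it across its 64 mm width. x runs along it towards the end with key and notch, z up. The other end is plain, its top flat from x = -90 to -52 mm.
- tray_notch (a point): Centre of the notch pocket in the loose tray's underside, level with the underside: 58 mm from tray_mid along x, 17 mm below it. T-shaped, 13 mm deep: a pocket 22 mm long (x = 47 to 69 mm) and 48 mm wide (y), then a slot 22 mm wide on to the end face (x = 90 mm), where it shows as an opening. Same axes as tray_mid.
- tray_key (a point): Centre of the key's head on the loose tray, level with the tray's top face, straight above its notch. The key is a T of round-topped 18 mm steel bar, 10 mm proud of the top face: head 44 mm across (y), stem to 86 mm from the tray's centre.
- lower_mid (a point): Centre of the lower tray, half-way up: the same tray, same axes, standing loose on the carrier over a key on the board. Its top face is 17 mm above this point. With the loose tray seated, tray_mid is 34 mm straight above this point and the axes agree; the wrong way round it would ride 10 mm high on the key.
- lower_key (a point): Centre of the key's head on the lower tray, level with its top face, 58 mm from lower_mid along x; the same steel key, 10 mm high. The notch is 2 mm larger than the key on every side and the key's rounded top leads it in. Seated, tray_notch coincides with this point.
- carrier: Delivery carrier, fixed on the counter: wooden board 345 x 112 mm, top 18 mm high, the lower tray on one half, a steel toggle clamp on a riser at the other. Origin on the counter under the middle of the lower tray; x towards the trays' key end, away from the clamp; z up. The riser spans x = -121 to -233 mm, 62 mm wide; the clamp's frame on it reaches z = 117 mm.
- grip (a point): Point on the axis of the clamp's black handle grip (21 mm thick, 74 mm long), 20 mm before its end. Its x axis points along the handle towards the clamp, z out of the side that is pushed. Open, the handle stands, leaning 30 degrees back from the trays; closed, it lies level, pointing away from them. 2 to 8 N here move it.
- pivot (a point): The arm's pivot on the clamp, at x = -144, z = 106 mm in the carrier's frame; same axes. In that frame the grip point goes, at y = 0, from x, z = (-230, 211) mm open by (-248, 206), (-267, 195), (-277, 184), (-282, 166), (-284, 142) to (-284, 122) closed: first away from the trays, then down. Dead centre is at about z = 129 mm; past it the handle stays on its stop.
- clamp_arm (a joint): Angle of the clamp's arm: 0 open (standing nearly upright, in the carrier's frame its tip is at x = -127, z = 186 mm and its pad reaches to x = -103 mm, 13 mm short of the trays' place), 1.36 rad when level. It moves with the handle; about 1.34 when closed on two trays.
- clamp_pad: Rubber pad under the tip of the clamp's arm, 21 mm across, on a spring spindle (3.5 N per mm, at most 7 mm). Closed, it presses with about 10 N on the plain end of the upper tray; over a tray that is not fully down the clamp cannot close. Origin at the middle of its lower face.
- cream_jar: Bystander: small jar, 50 mm across and 60 mm tall. Origin at the middle of its underside.
- jam_jar: Bystander: jar, 62 mm across and 82 mm tall, with a white lid, behind the carrier. Origin at the middle of its underside.
- gift_box: Bystander: gift box with a bow, 64 x 67 x 64 mm. Origin at the middle of its underside.
- ribbon_reel: Bystander: reel of ribbon lying flat, 78 x 88 x 26 mm. Origin at the middle of its underside.

How it is judged:
By the outcome, as a careful person would: the job done as asked, in the order asked, and still so for the second after the job is handed in, with the robot touching nothing.
It also fails if it takes over 64 s, if anything falls off the work surface, if the arm or the gripper's body presses on something with over 40 N, if the wrist force passes 120 N, or if a joint passes its speed limit or range.

## Working session

There is one attempt and no reset: what is moved stays moved. The work goes in short steps, Python scripts to look and compute and a tool call to move; the robot and the scene stay as the last step left them, time stands still between calls to the robot, and variables do not carry over. Pictures are saved under pics/ and viewed, at most 10 in all, crops included, and the job is handed in when it is done.

Besides the shell and the picture viewer there is one more tool, called by a JSON object that holds its "name" and its "arguments". step_arm: Moves the arm, as the interface text tells. Its arguments: {"type":"object","properties":{"commands":{"type":"string"},"grip":{"type":"number"},"squeeze":{"type":"number"}},"required":["commands"]}

```bash
mkdir -p pics; python3 - <<'E'
from bench import manip, eyes
import cv2
print(manip.state(), manip.pinch_z)
for n in("side","top","wrist"):
    print(n,eyes.get_calibration(n)); cv2.imwrite(f"pics/{n}0.png",eyes.camera(n))
E
```

```text
{'t': 0.0, 'qpos': array([-1.28751925e+00,  3.07578359e-01,  1.50771066e+00,  1.01175636e-05,
        1.32841677e+00, -7.34939046e-02]), 'joint_vel': array([ 0.00047202,  0.00030157, -0.00026167, -0.00095067, -0.00082191,
        0.00111682]), 'effort': array([ 2.55148931e-03, -4.57549775e+01, -2.51917398e+01,  2.08307060e-04,
        1.31949745e-02,  1.25300653e-05]), 'position': array([ 0.20059933, -0.5380994 ,  0.23036394]), 'orientation': array([ 9.84131122e-01,  1.77439619e-01, -1.05738966e-04, -1.05127146e-03]), 'wrist_force': array([ 0.2800845 , -0.30041192, -0.42622375]), 'moment': array([-0.00093709, -0.04752851, -0.03245517]), 'grip_force': 0.0, 'opening': 0.08540384721725819} 0.0187
side {'fov_y': 56.06494741400683, 'cx': 325.509504016037, 'cy': 199.84352413906683, 'R': array([[-0.94865612, -0.31613386,  0.01053285],
       [-0.21598479,  0.6230819 , -0.75174431],
       [ 0.23108901, -0.71542178, -0.65937057]]), 't': array([0.5009272 , 0.20836129, 1.2544257 ])}
top {'fov_y': 55.09389714873112, 'cx': 316.4608055595521, 'cy': 200.13596215997535, 'R': array([[-0.0076325 , -0.99994465, -0.0072419 ],
       [-0.99160484,  0.00850329, -0.12902531],
       [ 0.12907974,  0.00619632, -0.99161486]]), 't': array([0.0277749 , 0.54378251, 1.19228159])}
wrist {'fov_y': 70.39130203290303, 'cx': 321.3769548222361, 'cy': 202.44463907491246, 'T_tool_cam': array([[ 6.36010591e-04, -9.44786710e-01, -3.27685318e-01,
         8.41762900e-02],
       [ 9.99999665e-01,  7.70023219e-04, -2.79223149e-04,
        -8.28122346e-04],
       [ 5.16131624e-04, -3.27685030e-01,  9.44786883e-01,
        -1.41575907e-01],
       [ 0.00000000e+00,  0.00000000e+00,  0.00000000e+00,
         1.00000000e+00]])}
```

View pics/top0.png

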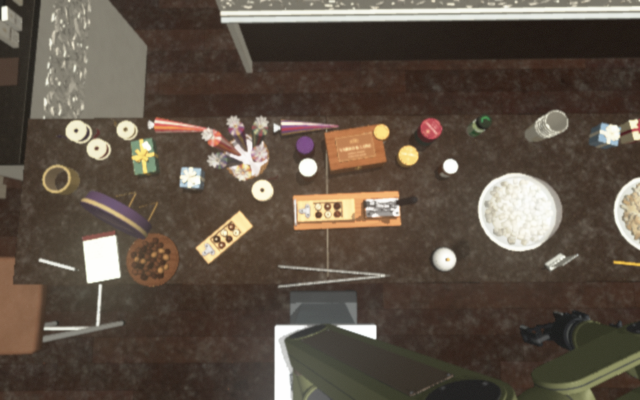

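View pics/side0.png

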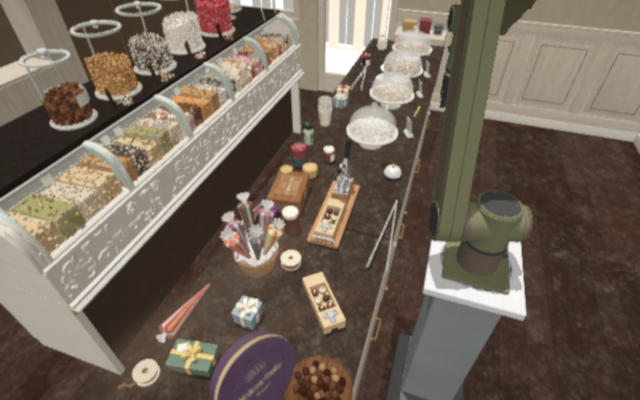

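The top view shows the loose tray at about (224,237), lying diagonally, and the carrier at about (347,210) with its clamp to the right. The reel is at (262,190), the blue gift box at (190,178) and the jars at (305,147–168). I'll enlarge this.

```bash
python3 - <<'E'
import cv2
i=cv2.imread("pics/top0.png")[180:270,185:425]
a=cv2.resize(i,None,fx=3.3,fy=3.3,interpolation=cv2.INTER_CUBIC)
j=cv2.imread("pics/side0.png")[170:340,280:380]
b=cv2.resize(j,None,fx=1.7,fy=1.7)
import numpy as np
c=np.zeros((600,800,3),np.uint8); c[:a.shape[0],:a.shape[1]]=a[:, :800]; c[300:300+b.shape[0],:b.shape[1]]=b
k=cv2.imread("pics/wrist0.png"); k=cv2.resize(k,(464,290)); c[300:590,300:764]=k
cv2.imwrite("pics/c1.png",c)
E
```

```text
(no output)
```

View pics/c1.png

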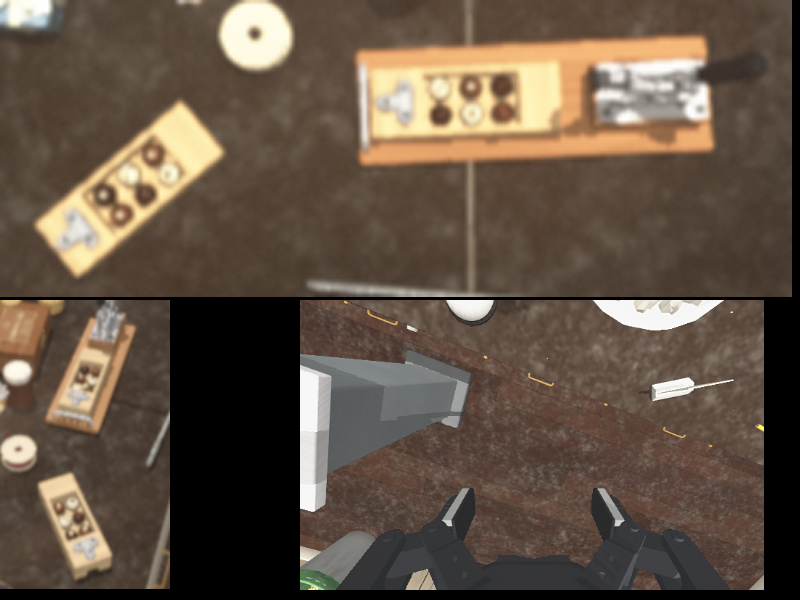

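The crop shows the loose tray's corners at (181,101), (224,154), (79,277) and (36,224), with its key at the lower left. The lower tray has corners (371,70), (559,63), (560,132) and (371,138), its key is on the left, and the clamp is on the right.

```bash
cat > h.py <<'E'
import numpy as np, cv2
from bench import manip, eyes
from scipy.spatial.transform import Rotation as R
def ray(name,uv,z,pose=None):
    c=eyes.get_calibration(name); f=200/np.tan(np.radians(c["fov_y"]/2))
    d=np.array([(uv[0]-c["cx"])/f,(uv[1]-c["cy"])/f,1])
    if name=="wrist":
        p,q=pose; T=c["T_tool_cam"]; Q=R.from_quat(q).as_matrix()
        o=Q@T[:3,3]+p; d=Q@T[:3,:3]@d
    else: o=-c["R"].T@c["t"]; d=c["R"].T@d
    return o+d*(z-o[2])/d[2]
def proj(name,X,pose=None):
    c=eyes.get_calibration(name); f=200/np.tan(np.radians(c["fov_y"]/2)); X=np.asarray(X,float)
    if name=="wrist":
        p,q=pose; T=c["T_tool_cam"]; Q=R.from_quat(q).as_matrix()
        x=T[:3,:3].T@(Q.T@(X-p)-T[:3,3])
    else: x=c["R"]@X+c["t"]
    return np.array([c["cx"]+f*x[0]/x[2],c["cy"]+f*x[1]/x[2]])
E
python3 - <<'E'
from h import *
def rep(n,P,z):
    w=np.array([ray("top",(185+x/3.3,180+y/3.3),z)[:2] for x,y in P])
    print(n,w.round(3).tolist(),"c",w.mean(0).round(4),"edges",np.linalg.norm(np.roll(w,-1,0)-w,axis=1).round(3))
    d=(w[2]+w[3]-w[0]-w[1]); print(" ang",np.degrees(np.arctan2(d[1],d[0])))
rep("loose",[(181,101),(224,154),(79,277),(36,224)],.034)
rep("lower",[(560,132),(559,63),(371,70),(371,138)],.052)
rep("board",[(713,150),(706,37),(357,52),(359,165)],.018)
for n,p,z in [("handle end",(767,62),.23),("reel",(256,34),.026)]: print(n,ray("top",(185+p[0]/3.3,180+p[1]/3.3),z))
c=eyes.get_calibration("top");print(-c["R"].T@c["t"]); print(manip.state()['t'])
E
```

```text
loose [[0.512, 0.269], [0.461, 0.226], [0.345, 0.363], [0.395, 0.406]] c [0.4283 0.3159] edges [0.067 0.179 0.066 0.18 ]
 ang 130.44682586559807
lower [[0.478, -0.096], [0.544, -0.097], [0.539, 0.083], [0.474, 0.083]] c [ 0.5087 -0.0064] edges [0.066 0.18  0.065 0.18 ]
 ang 91.50588230669992
board [[0.462, -0.248], [0.573, -0.245], [0.561, 0.099], [0.45, 0.097]] c [ 0.5116 -0.0741] edges [0.111 0.344 0.111 0.345]
 ang 91.97612996335354
handle end [ 0.51997495 -0.24903339  0.23      ]
reel [0.57883111 0.19778553 0.026     ]
[0.38552996 0.01576166 1.25264699]
0.15
```

{"name": "step_arm", "arguments": {"commands": "0.04 0.02 0.02 5; 0.04 0.02 0.02 5; 0.04 0.02 0.02 5; 0.04 0.02 0.02 5; 0.02 0.037 0 5"}}

```text
t: 0.65
position: [0.385, -0.4236, 0.3139]
orientation: [0.922, 0.388, 0.001, 0.004]
wrist_force: [0.2, 0.5, 0.0]
opening: 0.0853
grip_force: 0.0
```

{"name": "step_arm", "arguments": {"commands": "0.02 0.037 0 5; 0.02 0.037 0 5; 0.02 0.037 0 5; 0 0.045 0 5; 0 0.045 0 5"}}

```text
t: 1.15
position: [0.441, -0.219, 0.3107]
orientation: [0.816, 0.578, -0.0, -0.0]
wrist_force: [0.8, -0.0, -0.9]
opening: 0.0853
grip_force: 0.0
```

{"name": "step_arm", "arguments": {"commands": "0 0.045 0 5; 0 0.045 0 5; 0 0.045 0 5; 0 0.045 0 5; 0 0.045 0 5"}}

```text
t: 1.65
position: [0.4402, 0.006, 0.3112]
orientation: [0.672, 0.741, 0.0, -0.0]
wrist_force: [1.2, 0.5, -0.8]
opening: 0.0853
grip_force: 0.0
```

{"name": "step_arm", "arguments": {"commands": "0 0.045 0 5; 0 0.045 0 5; 0 0.045 0 5; 0 0.045 -0.02 5; 0 0.045 -0.03 5"}}

```text
t: 2.15
position: [0.4417, 0.2284, 0.2645]
orientation: [0.495, 0.869, 0.002, 0.001]
wrist_force: [0.4, 0.2, 0.4]
opening: 0.0855
grip_force: 0.0
```

{"name": "step_arm", "arguments": {"commands": "0 0.045 -0.03 5; 0 0.04 -0.02 5; 0 0 0 0; 0 0 0 0"}}

```text
t: 2.55
position: [0.44, 0.3077, 0.2148]
orientation: [0.418, 0.908, -0.001, -0.001]
wrist_force: [-1.2, 0.2, 1.3]
opening: 0.0857
grip_force: 0.0
```

```bash
cat >> h.py <<'E'
def look(fn):
    s=manip.state(); p=(s["position"],s["orientation"]); im=eyes.camera("wrist"); cv2.imwrite(fn,im)
    np.savez(fn.replace("png","npz"),p=p[0],q=p[1]); return im,p
def load(fn):
    z=np.load(fn); return z["p"],z["q"]
E
python3 - <<'E'
from h import *
im,p=look("pics/w1.png")
E
```

```text
(no output)
```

View pics/w1.png

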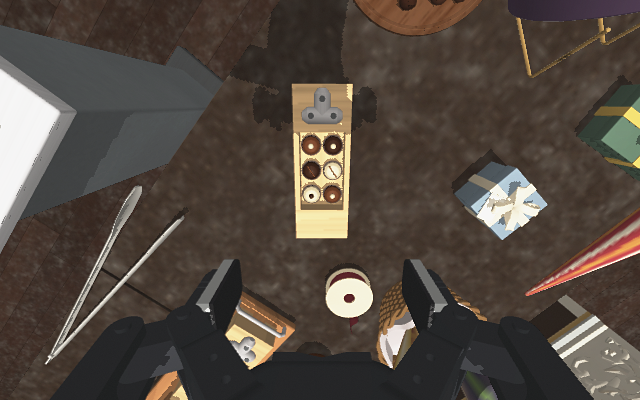

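The tray's top face shows at corners (292,84), (352,84), (347,238) and (297,238), nearly square to the tool, with the key end at the top.

```bash
python3 - <<'E'
from h import *
p=load("pics/w1.npz")
w=np.array([ray("wrist",c,.034,p)[:2] for c in [(297,238),(347,238),(352,84),(292,84)]])
d=w[2]+w[3]-w[0]-w[1]
print(w.mean(0),np.linalg.norm(np.roll(w,-1,0)-w,axis=1),np.degrees(np.arctan2(d[1],d[0])),p[0],R.from_quat(p[1]).as_euler('zyx',degrees=True), manip.state()["position"])
E
```

```text
[0.42976836 0.32000768] [0.06289696 0.17905643 0.06305652 0.17913795] 130.61098969647995 [0.44003439 0.30767914 0.21477484] [-1.30533428e+02 -1.21722317e-01  1.79891423e+02] [0.44057886 0.30702229 0.21562882]
```

{"name": "step_arm", "arguments": {"commands": "-0.011 0.012 -0.03 0; 0 0 -0.045 0; 0 0 -0.045 0; 0 0 -0.04 0; 0 0 0 0"}}

```text
t: 3.1
position: [0.4269, 0.3158, 0.0525]
orientation: [0.42, 0.907, -0.004, -0.002]
wrist_force: [-0.3, 0.0, -0.5]
opening: 0.0857
grip_force: 0.0
```

{"name": "step_arm", "arguments": {"commands": "0.002 0.003 -0.02 0; 0 0 -0.015 0; 0 0 -0.008 0; 0 0 0 0; 0 0 0 0"}}

```text
t: 3.6
position: [0.4329, 0.3226, 0.0144]
orientation: [0.419, 0.908, 0.001, 0.001]
wrist_force: [0.4, 0.5, 0.4]
opening: 0.0852
grip_force: 0.0
```

{"name": "step_arm", "arguments": {"commands": "-0.002 -0.002 -0.006 0; 0 0 0 0; 0 0 0 0"}}

```text
t: 3.9
position: [0.4296, 0.3203, 0.007]
orientation: [0.419, 0.908, -0.0, -0.0]
wrist_force: [0.2, -0.6, -0.4]
opening: 0.0855
grip_force: 0.0
```

{"name": "step_arm", "arguments": {"commands": "0 0 0 0; 0 0 0 0; 0 0 0 0; 0 0 0 0; 0 0 0 0", "grip": 0.055, "squeeze": 45}}

```text
t: 4.4
position: [0.4299, 0.3205, 0.0072]
orientation: [0.419, 0.908, 0.0, 0.0]
wrist_force: [-0.8, -0.5, 6.0]
opening: 0.0634
grip_force: 51.3
```

{"name": "step_arm", "arguments": {"commands": "0 0 0.01 0; 0 0 0.03 0; 0 0 0.04 0; 0 0 0.04 0; 0.008 -0.042 0.019 -4.3"}}

```text
t: 4.9
position: [0.4402, 0.2831, 0.1498]
orientation: [0.452, 0.892, 0.004, 0.002]
wrist_force: [3.2, 0.3, -2.9]
opening: 0.0631
grip_force: 51.3
```

{"name": "step_arm", "arguments": {"commands": "0.008 -0.042 0.019 -4.3; 0.008 -0.042 0.019 -4.3; 0.008 -0.042 0.019 -4.3; 0.008 -0.042 0.019 -4.3; 0.008 -0.042 0.019 -4.3"}}

```text
t: 5.4
position: [0.477, 0.0667, 0.2415]
orientation: [0.612, 0.791, -0.0, -0.0]
wrist_force: [0.9, 0.3, -2.7]
opening: 0.0629
grip_force: 51.3
```

{"name": "step_arm", "arguments": {"commands": "0.008 -0.042 0.019 -4.3; 0.008 -0.042 0.019 -4.3; 0.01 -0.042 0.019 -4.3; 0 0 0 0; 0 0 0 0"}}

```text
t: 5.9
position: [0.5035, -0.0585, 0.2978]
orientation: [0.697, 0.717, 0.0, -0.0]
wrist_force: [-0.2, 0.8, -3.8]
opening: 0.0632
grip_force: 51.3
```

{"name": "step_arm", "arguments": {"commands": "0 0 0 0; 0 0 0 0; 0 0 0 0"}}

```text
t: 6.2
position: [0.5031, -0.0563, 0.2971]
orientation: [0.696, 0.719, -0.0, -0.001]
wrist_force: [0.8, 0.0, -2.7]
opening: 0.0632
grip_force: 51.3
```

```bash
python3 - <<'E'
from h import *
im,p=look("pics/w2.png")
print(p,R.from_quat(p[1]).as_euler('zyx',degrees=True))
cv2.imwrite("pics/t2.png",eyes.camera("top"))
cv2.imwrite("pics/w2c.png",cv2.resize(im[0:230,190:460],None,fx=2.6,fy=2.6,interpolation=cv2.INTER_CUBIC))
E
```

```text
(array([ 0.50309953, -0.05628656,  0.29714981]), array([ 6.95519357e-01,  7.18506833e-01, -3.90248800e-04, -7.76864407e-04])) [-9.18626980e+01 -9.50661153e-02 -1.79970214e+02]
```

View pics/w2c.png

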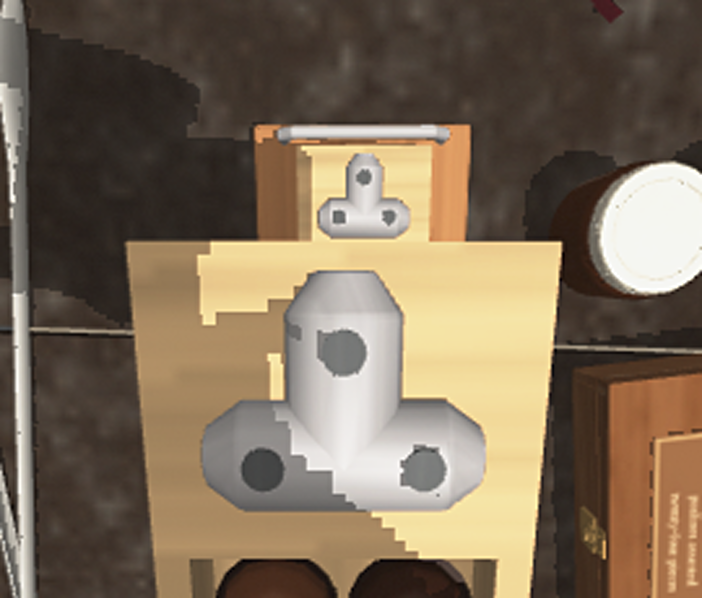

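This crop (offset (190,0), scale 2.6) shows both trays. The lower tray's end edge is at row 146, from x = 296 to 432, with its key head centred at (364,218) and stem tip at row 154. The held tray's end edge is at row 242, x = 126 to 562, with its head at (344,455) and stem tip at row 270.

```bash
python3 - <<'E'
from h import *
p=load("pics/w2.npz"); P,q=p
a=np.radians(91.86); ux=np.array([np.cos(a),np.sin(a)]); uy=np.array([-ux[1],ux[0]])
def m(n,x,y,z):
    w=ray("wrist",(190+x/2.6,y/2.6),z,p); d=w[:2]-P[:2]; print(n,w.round(4),"rel tool x,y",(d@ux).round(4),(d@uy).round(4))
zh=P[2]+.0268
for n,x,y in [("endL",126,242),("endR",562,242)]: m("held "+n,x,y,zh)
m("held head",344,455,zh+.001); m("held stemtip",344,270,zh+.001)
m("held headL",202,455,zh+.001);m("held headR",486,455,zh+.001)
for n,x,y in [("endL",296,146),("endR",432,146)]: m("low "+n,x,y,.052)
m("low head",364,218,.053); m("low stemtip",364,154,.053); m("low headL",318,218,.053);m("low headR",410,218,.053)
m("boardL",254,124,.018); m("boardR",470,124,.018)
E
```

```text
held endL [0.4682 0.0319 0.3239] rel tool x,y 0.0892 0.0321
held endR [0.5315 0.034  0.3239] rel tool x,y 0.0893 -0.0313
held head [0.5009 0.0015 0.3249] rel tool x,y 0.0578 0.0003
held stemtip [0.5    0.0291 0.3249] rel tool x,y 0.0854 0.0003
held headL [0.4785 0.0007 0.3249] rel tool x,y 0.0578 0.0227
held headR [0.5234 0.0022 0.3249] rel tool x,y 0.0578 -0.0222
low endL [0.4759 0.0839 0.052 ] rel tool x,y 0.141 0.0226
low endR [0.54  0.086 0.052] rel tool x,y 0.141 -0.0415
low head [0.5093 0.0536 0.053 ] rel tool x,y 0.1096 -0.0097
low stemtip [0.5081 0.0814 0.053 ] rel tool x,y 0.1375 -0.0094
low headL [0.487  0.0528 0.053 ] rel tool x,y 0.1096 0.0125
low headR [0.5315 0.0543 0.053 ] rel tool x,y 0.1096 -0.032
boardL [0.4524 0.0981 0.018 ] rel tool x,y 0.1559 0.0457
boardR [0.562  0.1017 0.018 ] rel tool x,y 0.156 -0.064
```

{"name": "step_arm", "arguments": {"commands": "0.004 0.026 0 0; 0.004 0.026 -0.03 0; 0 0 -0.045 0; 0 0 -0.045 0; 0 0 -0.04 0"}}

```text
t: 6.8
position: [0.5114, -0.0046, 0.1363]
orientation: [0.696, 0.718, 0.0, 0.0]
wrist_force: [0.2, 0.5, -2.8]
opening: 0.0628
grip_force: 51.2
```

{"name": "step_arm", "arguments": {"commands": "0 0 -0.03 0; 0 0 0 0; 0 0 0 0; 0 0 0 0; 0 0 0 0"}}

```text
t: 7.3
position: [0.5137, -0.0057, 0.1099]
orientation: [0.696, 0.718, 0.001, 0.002]
wrist_force: [0.2, -0.3, -4.2]
opening: 0.063
grip_force: 51.8
```

```bash
python3 - <<'E'
from h import *
im,p=look("pics/w3.png")
print(p,R.from_quat(p[1]).as_euler('zyx',degrees=True))
a=cv2.resize(im[0:190,170:470],None,fx=2.6,fy=2.6,interpolation=cv2.INTER_CUBIC)[:494,:780]
cv2.imwrite("pics/w3c.png",a)
E
```

```text
(array([ 0.51365685, -0.00569726,  0.10990328]), array([0.69621268, 0.71783218, 0.00138673, 0.00171747])) [-91.75181697   0.25190897 179.97704841]
```

View pics/w3c.png

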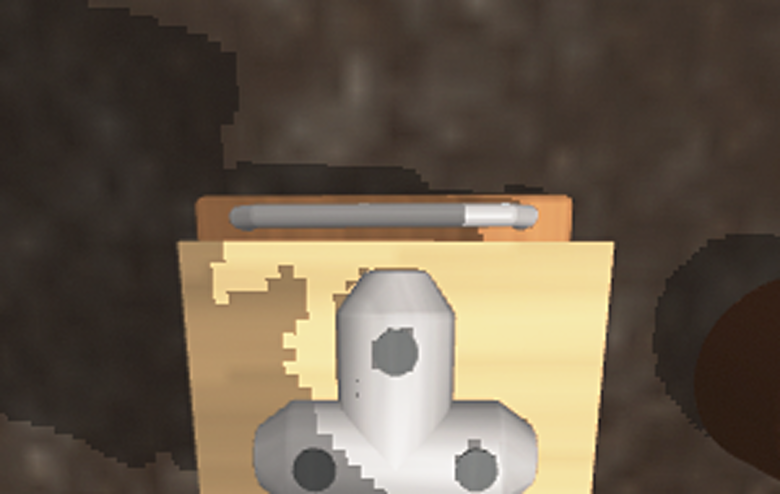

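The held tray's end is at row 242, x = 178 to 614. The board's far edge is at row 197, x = 197 to 572.

```bash
python3 - <<'E'
from h import *
p=load("pics/w3.npz"); P,q=p
a=np.radians(91.86); ux=np.array([np.cos(a),np.sin(a)]); uy=np.array([-ux[1],ux[0]])
def m(n,x,y,z):
    w=ray("wrist",(170+x/2.6,y/2.6),z,p); d=w[:2]-P[:2]; print(n,w.round(4),"rel tool x,y",(d@ux).round(4),(d@uy).round(4))
    return w[:2]
e=(m("hL",178,242,P[2]+.0268)+m("hR",614,242,P[2]+.0268))/2
b=(m("bL",197,197,.018)+m("bR",572,197,.018))/2
d=b-e; print("need along x",d@ux-.015,"y",d@uy, "world",ux*(d@ux-.015)+uy*(d@uy))
s=manip.state(); print(s["position"],s["t"])
E
```

```text
hL [0.4788 0.0825 0.1367] rel tool x,y 0.0893 0.032
hR [0.5421 0.0845 0.1367] rel tool x,y 0.0893 -0.0314
bL [0.4532 0.098  0.018 ] rel tool x,y 0.1056 0.0571
bR [0.5619 0.1014 0.018 ] rel tool x,y 0.1055 -0.0517
need along x 0.0012250073835826242 y 0.002406557205404637 world [-0.00244505  0.00114625]
[ 0.51336992 -0.00568902  0.10973644] 7.35
```

{"name": "step_arm", "arguments": {"commands": "-0.002 0.001 -0.015 0; 0 0 -0.015 0; 0 0 0 0; 0 0 0 0; 0 0 0 0"}}

```text
t: 7.85
position: [0.5108, -0.0047, 0.079]
orientation: [0.696, 0.718, 0.001, 0.001]
wrist_force: [0.1, 0.1, -3.6]
opening: 0.063
grip_force: 51.8
```

{"name": "step_arm", "arguments": {"commands": "0 0 -0.005 0; 0 0 -0.005 0; 0 0 -0.003 0; 0 0 0 0; 0 0 0 0"}}

```text
t: 8.35
position: [0.5097, -0.0046, 0.0646]
orientation: [0.696, 0.718, -0.0, -0.0]
wrist_force: [0.7, 0.4, -2.7]
opening: 0.063
grip_force: 52.0
```

{"name": "step_arm", "arguments": {"commands": "0.001 0 -0.002 0; 0 0 -0.002 0; 0 0 -0.001 0; 0 0 0 0; 0 0 0 0"}}

```text
t: 8.85
position: [0.5108, -0.0046, 0.0598]
orientation: [0.696, 0.718, -0.0, -0.0]
wrist_force: [-0.3, -0.1, -2.9]
opening: 0.0632
grip_force: 52.0
```

{"name": "step_arm", "arguments": {"commands": "0 0 -0.001 0; 0 0 -0.001 0; 0 0 0 0; 0 0 0 0"}}

```text
t: 9.25
position: [0.511, -0.0046, 0.0592]
orientation: [0.696, 0.718, 0.0, 0.0]
wrist_force: [-2.2, 1.0, 7.4]
opening: 0.0633
grip_force: 53.3
```

{"name": "step_arm", "arguments": {"commands": "0 0 0 0; 0 0 0 0; 0 0 0 0; 0 0 0 0", "grip": 0.085}}

```text
t: 9.65
position: [0.5109, -0.0046, 0.0578]
orientation: [0.696, 0.718, 0.0, 0.0]
wrist_force: [-0.3, -0.3, -0.2]
opening: 0.0846
grip_force: 0.0
```

{"name": "step_arm", "arguments": {"commands": "0 0 0.01 0; 0 0 0.02 0; 0 0 0.04 0; 0 0 0.045 0; 0 0 0.045 0"}}

```text
t: 10.15
position: [0.5103, -0.0045, 0.2198]
orientation: [0.696, 0.718, -0.0, -0.0]
wrist_force: [1.5, -0.8, 0.6]
opening: 0.0849
grip_force: 0.0
```

{"name": "step_arm", "arguments": {"commands": "0 0 0.045 0; 0 0 0.035 0; 0 0 0 0; 0 0 0 0; 0 0 0 0"}}

```text
t: 10.65
position: [0.5097, -0.0045, 0.2969]
orientation: [0.696, 0.718, -0.001, -0.001]
wrist_force: [-0.2, -1.2, -0.9]
opening: 0.0845
grip_force: 0.0
```

```bash
python3 - <<'E'
from h import *
im,p=look("pics/w4.png"); print(p, manip.state()["opening"])
a=np.zeros((600,800,3),np.uint8); a[:400,:640]=im
s=eyes.camera("side")[160:280,290:390]; a[:360,640:]=cv2.resize(s,None,fx=3,fy=3)[:360,80:240]
a[400:600,:800]=cv2.resize(eyes.camera("top")[170:240,280:420],None,fx=4,fy=4)[40:240,:560].repeat(1,0) if 0 else 0
t=cv2.resize(eyes.camera("top")[190:235,280:420],None,fx=4.4,fy=4.4); a[400:400+t.shape[0],:t.shape[1]]=t
cv2.imwrite("pics/w4c.png",a)
E
```

```text
(array([ 0.50973501, -0.00447618,  0.29685858]), array([ 6.96261619e-01,  7.17787214e-01, -7.04343167e-04, -8.81780617e-04])) 0.08502180051929917
```

View pics/w4c.png

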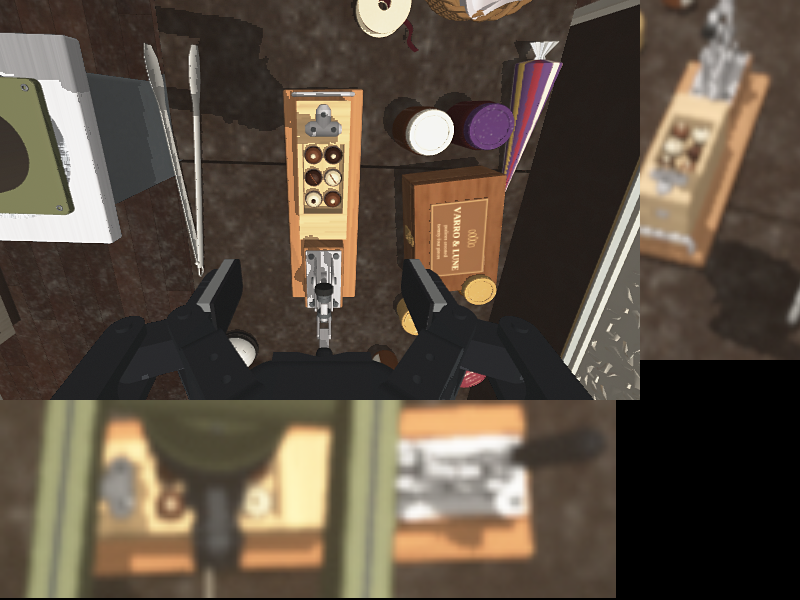

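The upper tray is seated and aligned, with its key at the same end as the lower one. Next I go above the handle with the fingers shut.

{"name": "step_arm", "arguments": {"commands": "0.002 -0.039 0 0; 0.002 -0.039 0 0; 0.002 -0.039 0 0; 0.002 -0.039 0 0; 0 -0.039 0 0", "grip": 0, "squeeze": 30}}

```text
t: 11.3
position: [0.5185, -0.2009, 0.2965]
orientation: [0.696, 0.718, -0.0, -0.001]
wrist_force: [-0.1, 0.6, 0.5]
opening: 0.0122
grip_force: 0.0
```

{"name": "step_arm", "arguments": {"commands": "0 0 0 0; 0 0 0 0; 0 0 0 0; 0 0 0 0; 0 0 0 0"}}

```text
t: 11.8
position: [0.5188, -0.1984, 0.2978]
orientation: [0.696, 0.718, 0.0, -0.0]
wrist_force: [-0.2, -0.4, 0.9]
opening: 0.0002
grip_force: 0.0
```

```bash
python3 - <<'E'
from h import *
im,p=look("pics/w5.png"); print(p, manip.state()["opening"])
o=np.array([.5111,-.0045]); a=np.radians(91.86); ux=np.array([np.cos(a),np.sin(a)])
for n,s,z in [("grip",-.23,.211),("end",-.24,.228)]:
    X=np.r_[o+s*ux,z]; print(n,X.round(4),proj("side",X),proj("top",X))
a=np.zeros((600,800,3),np.uint8)
s=eyes.camera("side")[120:270,290:390]; a[:600,:400]=cv2.resize(s,None,fx=4,fy=4)
t=eyes.camera("top")[170:270,340:440]; a[:400,400:]=cv2.resize(t,None,fx=4,fy=4)
cv2.imwrite("pics/c5.png",a)
E
```

```text
(array([ 0.51880595, -0.19840085,  0.29783951]), array([ 6.95664777e-01,  7.18366549e-01,  3.62766168e-05, -1.31728670e-04])) -0.00021528472439181283
grip [ 0.5186 -0.2344  0.211 ] [348.3515506  144.06801439] [410.31450523 200.26519898]
end [ 0.5189 -0.2444  0.228 ] [349.23047964 138.78628716] [415.51770335 199.30088962]
```

View pics/c5.png

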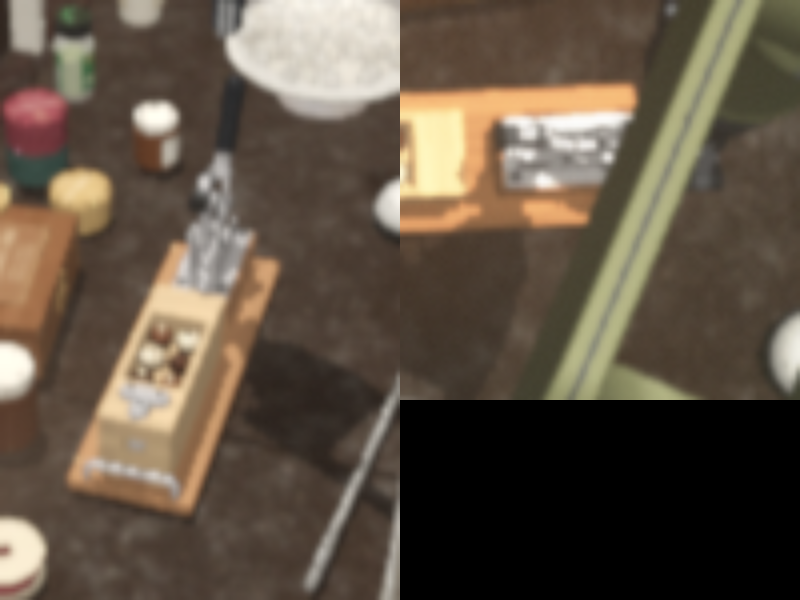

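The side view shows the handle's end at crop (234,80), as predicted (237,75), with the fingers above it and clear. Now I descend beside it.

{"name": "step_arm", "arguments": {"commands": "0 0 -0.03 0; 0 0 -0.03 0; 0 0 -0.025 0; 0 0 0 0; 0 0 0 0"}}

```text
t: 12.45
position: [0.5189, -0.1994, 0.2131]
orientation: [0.696, 0.718, -0.0, -0.0]
wrist_force: [-0.1, 0.0, 0.1]
opening: 0.0002
grip_force: 0.0
```

{"name": "step_arm", "arguments": {"commands": "0 -0.004 0 0; 0 -0.004 0 0; 0 -0.004 0 0; 0 -0.004 0 0; 0 0 0 0"}}

```text
t: 12.95
position: [0.5191, -0.2163, 0.2133]
orientation: [0.697, 0.717, 0.0, 0.001]
wrist_force: [0.6, 0.8, 0.1]
opening: -0.0002
grip_force: 0.1
```

{"name": "step_arm", "arguments": {"commands": "0 -0.005 0 0; 0 -0.005 0 0; 0 -0.005 -0.001 0; 0 -0.005 -0.002 0; 0 -0.005 -0.003 0"}}

```text
t: 13.45
position: [0.5192, -0.2415, 0.2073]
orientation: [0.696, 0.718, -0.0, 0.001]
wrist_force: [0.1, 1.9, 3.0]
opening: -0.0002
grip_force: 1.3
```

{"name": "step_arm", "arguments": {"commands": "0 -0.006 -0.003 0; 0 -0.006 -0.004 0; 0 -0.006 -0.005 0; 0 -0.005 -0.006 0; 0 -0.003 -0.007 0"}}

```text
t: 13.95
position: [0.5193, -0.2678, 0.1817]
orientation: [0.696, 0.718, -0.0, 0.001]
wrist_force: [0.2, 0.8, 2.3]
opening: 0.0002
grip_force: 1.2
```

{"name": "step_arm", "arguments": {"commands": "0 -0.003 -0.007 0; 0 -0.003 -0.008 0; 0 -0.002 -0.008 0; 0 -0.001 -0.007 0; 0 0 0 0"}}

```text
t: 14.45
position: [0.5178, -0.2752, 0.1502]
orientation: [0.696, 0.718, -0.0, -0.001]
wrist_force: [-0.5, -0.4, 0.5]
opening: 0.0001
grip_force: 0.1
```

{"name": "step_arm", "arguments": {"commands": "0 -0.001 -0.006 0; 0 0 -0.005 0; 0 0 -0.004 0; 0 0 0 0"}}

```text
t: 14.85
position: [0.5183, -0.2764, 0.1361]
orientation: [0.696, 0.718, -0.0, -0.001]
wrist_force: [0.9, -0.1, -0.9]
opening: 0.0003
grip_force: 0.0
```

{"name": "step_arm", "arguments": {"commands": "0 0 -0.002 0; 0 0 -0.002 0; 0 0 -0.002 0; 0 0 0 0; 0 0 0 0"}}

```text
t: 15.35
position: [0.5192, -0.277, 0.1319]
orientation: [0.696, 0.718, 0.0, 0.001]
wrist_force: [-0.9, 0.2, 6.5]
opening: 0.0003
grip_force: 3.0
```

{"name": "step_arm", "arguments": {"commands": "0 0 -0.002 0; 0 0 0 0; 0 0 0 0"}}

```text
t: 15.65
position: [0.5193, -0.2772, 0.1307]
orientation: [0.696, 0.718, 0.0, 0.001]
wrist_force: [-2.6, 0.6, 10.6]
opening: 0.0001
grip_force: 5.1
```

Firm stop at the closed height. I retract straight up and check.

{"name": "step_arm", "arguments": {"commands": "0 0 0.01 0; 0 0 0.03 0; 0 0 0.04 0; 0 0 0.045 0; 0 0 0.045 0"}}

```text
t: 16.15
position: [0.5184, -0.2763, 0.3003]
orientation: [0.696, 0.718, -0.0, -0.0]
wrist_force: [0.3, 0.3, -1.0]
opening: 0.0
grip_force: 0.0
```

{"name": "step_arm", "arguments": {"commands": "-0.03 -0.03 0.03 0; -0.03 -0.03 0.02 0; -0.03 -0.03 0 0; 0 0 0 0; 0 0 0 0"}}

```text
t: 16.65
position: [0.4292, -0.3659, 0.3478]
orientation: [0.697, 0.717, 0.0, -0.0]
wrist_force: [1.7, -0.4, -0.5]
opening: -0.0002
grip_force: 0.0
```

```bash
python3 - <<'E'
from h import *
im,p=look("pics/w6.png"); print(p, manip.state()["wrist_force"])
a=np.zeros((600,800,3),np.uint8)
s=eyes.camera("side")[120:270,290:390]; a[:600,:400]=cv2.resize(s,None,fx=4,fy=4)
a[:250,400:]=cv2.resize(im,(400,250))
t=eyes.camera("top")[180:240,280:430]; t=cv2.resize(t,(400,160)); a[260:420,400:]=t
cv2.imwrite("pics/c6.png",a)
E
```

```text
(array([ 0.42921492, -0.36585866,  0.34778674]), array([ 6.97119805e-01,  7.16954587e-01,  3.11881169e-04, -3.42465542e-05])) [ 0.50722605  0.85938242 -0.69191709]
```

View pics/c6.png

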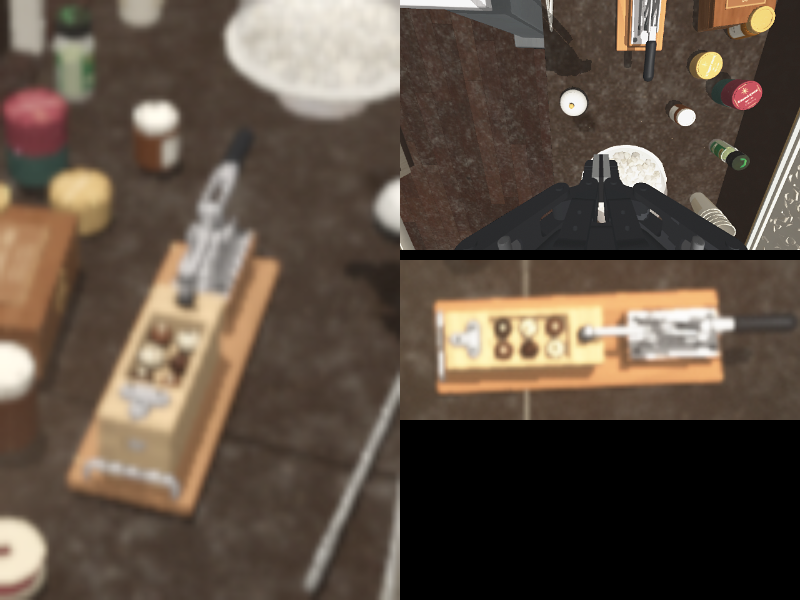

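The handle lies level, the pad rests on the plain end of the upper tray (top view, about (585,333)), the stack is aligned, and the arm is clear.

```bash
python3 -c "
from bench import manip; print(manip.close_job())"
```

```text
the job is handed in; nothing more can be done
None
```

The loose tray is seated over the key on the lower tray, the toggle clamp is closed and holding the stack, nothing else was moved, and the job was handed in at about 17 s (no verdict was returned).

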